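# Spread the damp laundry tablets to dry

## Task

The laundry tablets lie heaped near the front of the pulled-out tray: spread them into one even layer over the whole tray, all lying flat, with at least one in each quarter of it and a clear gap of at least 25 mm between any two. Then push the tray fully home under the shelf, keeping the layer as it is. The tablets are crumbly, so grip and press them lightly, with less than 15 N and do not drop them; leave the things on the shelf alone.

Things in the scene. Friction and masses are not known exactly. Their poses are not given: they have to be found in the camera images.
- shelf: white laminate shelf on the bench, fixed. Origin on the bench (z = 0) below the middle of the board's front edge; x points to the back, away from the robot, y left along the edge, z up. Board 620 wide, 220 deep (x 0 to 220), underside 190 and top 208 above the bench; open below between end panels at y = +-302
- tray (a joint): how far the tray is pulled out, in m: 0 = fully home (front panel flush with the shelf's front edge), 0.10 = stop, fully out. It slides along the shelf's x axis, stiffly (about 2.5 N), and stays where it is left. Even fully out, the back 58 mm of its inside is still under the shelf
- tray_mid (a point): middle of the inner floor of the shallow grey tray, 10 above the bench; axes as the shelf's. The inside is 150 deep (x -75 to 75) and 220 wide (y -110 to 110). Side and back walls are 5 thick and 20 high above the floor; the white front panel is 8 thick, 250 wide, and reaches from 4 below to 24 above the floor
- tray_front (a point): middle of the outer face of the tray's front panel, 83 in front of tray_mid and 10 above the tray's floor level; push here towards the back to slide the tray home
- tablet0_center (a point): centre of one of five like pressed laundry tablets, off-white upright pucks 34 across and 22 high, 30 g, crumbly; the five start as a heap near the front of the tray, three lying below and two on top of them. Its z axis is the puck's axis
- tablet1_center (a point): centre of one of five like pressed laundry tablets, off-white upright pucks 34 across and 22 high, 30 g, crumbly; the five start as a heap near the front of the tray, three lying below and two on top of them. Its z axis is the puck's axis
- tablet2_center (a point): centre of one of five like pressed laundry tablets, off-white upright pucks 34 across and 22 high, 30 g, crumbly; the five start as a heap near the front of the tray, three lying below and two on top of them. Its z axis is the puck's axis
- tablet3_center (a point): centre of one of five like pressed laundry tablets, off-white upright pucks 34 across and 22 high, 30 g, crumbly; the five start as a heap near the front of the tray, three lying below and two on top of them. Its z axis is the puck's axis
- tablet4_center (a point): centre of one of five like pressed laundry tablets, off-white upright pucks 34 across and 22 high, 30 g, crumbly; the five start as a heap near the front of the tray, three lying below and two on top of them. Its z axis is the puck's axis
- basket: blue open peg basket on the shelf, 120 x 130, 70 high, origin under its centre; bystander
- nozzle: stainless steel spray nozzle head on the shelf, about 90 long, 70 high, origin under its round foot; bystander
- jar: clear glass screw-top jar on the shelf, 76 across, 110 high, origin under its centre; bystander
- dish: grey ceramic dish on the shelf, 100 across, 32 high, origin under its centre; bystander
Not all that is in view belongs to the job. Leave any black, blue or purple look-alike of the part that bears tablet2_center alone.

How it is judged:
By the outcome, as a careful person would: the job done as asked, in the order asked, and still so for the second after the job is handed in, with the robot touching nothing.
It also fails if it takes over 64 s, if anything falls off the work surface, if the arm or the gripper's body presses on something with over 40 N, if the wrist force passes 120 N, or if a joint passes its speed limit or range.

## Robot

A 6-joint arm with a two-finger parallel gripper is mounted at the origin on the work surface. World frame = base frame: x ahead of the robot, y to its left, z up, the work surface at z = 0. Lengths are in mm, angles in rad, forces in N, time in s.
With the tool pointing down it reaches from about 250 to 775 mm from the base axis. Payload 4 kg.
Tool frame: the origin (TCP) lies on the centre line of the jaws, within the pads' length; the fingertips stand 25 mm ahead of it and the grasp point (between the pads) lies 6 mm ahead of it (robot.tip_reach is the distance from the TCP to the fingertips, in mm); z points along the fingers, y is the direction in which the jaws open and shut (so a half turn about z gives the same grasp; the last joint's range is limited). The gripper opens to 94 mm and grips with 3 to 60 N. Pads are 16 mm wide; open, the fingers measure 119 mm over their backs; the gripper's body (75 mm by 177 mm) begins 78 mm behind the grasp point.
Start: joints at [-1.389, 0.087, 1.371, -0, 1.684, -0.103], TCP at [154.528, -527.863, 230.506] pointing down, gripper open.
Joint ranges: [-3.1, 3.1], [-0.76, 2.03], [0.27, 2.55], [-1.08, 4.22], [0.17, 2.65], [-2.57, 2.57]. Speed limits (rad/s): [2.79, 2.79, 3.14, 3.14, 3.14, 3.14].

## Interface

Orientations are given as a unit quaternion [w, x, y, z].
In Python, from workcell import robot, solver, cams, finish_job gives the robot as it stands. Calls block until the motion is done:
- robot.movep(position, orientation): joint-space move of the TCP to a pose.
- robot.movel(position, rate=150, orientation=None, until_force=None): straight line of the TCP; orientation=None keeps the orientation; rate is the mean speed in mm/s. With until_force (N) it stops when the force on the tool has changed by that much, and returns True; else False.
- robot.move_j(angles): joint-space move.
- robot.set_gripper(opening, newtons=None): opening from 0.0 (shut) to 1.0 (fully open); newtons is the grip in N (None keeps the last); returns when the fingers have stopped.
- robot.dwell(seconds).
- solver.solve_ik(position, orientation): joint angles nearest the present ones, or None.
- robot.sense(): the state.
- cams.capture(name): name is "scene" or "top"; returns (picture, depth): 384x512x3 uint8, red, green, blue; 384x512 float32, mm along the optical axis (not along the pixel's ray), 0 where there is no reading.
- cams.calibration(name): a dict with "fx", "fy", "cx", "cy" (pixels), "eye" and "orientation" of the camera in the world. Camera axes: x right, y down, z forward; pixel columns grow to the right and rows downward; lengths in mm; the calibration is good to about 2 mm. A picture is of the moment at which its call begins. calibration takes no time and is no camera call.
A pose or a line that the arm cannot do raises robot.PlanningError and nothing moves.
- finish_job(): hands the job in, once; it reports no verdict.
The state is a dict: "time": time; "qpos": joint angles; "dq": joint speeds; "joint_efforts": joint torques, N m; "ee_pos": TCP position; "eef_rot": TCP orientation; "ft_force": force on the tool from outside, world axes, zero at the start; "ft_torque": the same for the moment, N m; "finger_gap": opening from 0.0 (shut) to 1.0 (fully open).
Only numpy, scipy, OpenCV 4.12 (cv2) and the standard library are available. Lean on these libraries where they do the work, as an engineer would, in place of code of your own. Each camera call takes 0.05 s, during which the arm holds its last target.

## Working session

There is one attempt and no reset: what is moved stays moved. The work goes in short steps, each a Python script; the robot and the scene stay as the last script left them, time stands still between calls to the robot, and variables do not carry over. Pictures are saved under pics/ and viewed, and the job is handed in when it is done.

```bash
ls; mkdir -p pics; python3 - <<'E'
from workcell import robot, solver, cams
import cv2, numpy as np
for n in ("scene","top"):
    p,d=cams.capture(n); cv2.imwrite(f"pics/{n}0.png",p[:,:,::-1]); np.save(f"pics/{n}0.npy",d)
    print(n,cams.calibration(n))
s=robot.sense(); print(s["time"],s["ee_pos"],s["eef_rot"],s["ft_force"],robot.tip_reach)
E
```

```text
pics
scene {'fx': 377.61514774931766, 'fy': 377.61514774931766, 'cx': 250.4136303659184, 'cy': 191.12454472666056, 'eye': array([ 517.03180772, -226.00537672,  917.7603081 ]), 'orientation': array([-0.17395078,  0.97603517, -0.12786795,  0.02731778])}
top {'fx': 386.71524348585035, 'fy': 386.71524348585035, 'cx': 263.40775288299255, 'cy': 191.16255493865512, 'eye': array([479.23918257,  33.13083817, 987.25162863]), 'orientation': array([-0.03385862,  0.70700717, -0.70557397,  0.03405606])}
0.1 [ 154.44690016 -527.40410909  229.42599015] [-9.86580183e-04  9.89877529e-01  1.41920758e-01 -4.30085480e-05] [-0.40471765 -1.14689032 -0.83654141] 25.0
```

View pics/scene0.png

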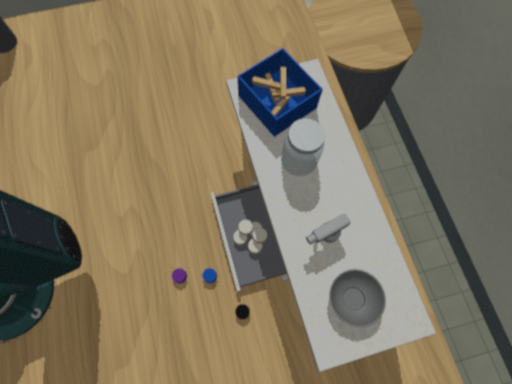

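View pics/top0.png

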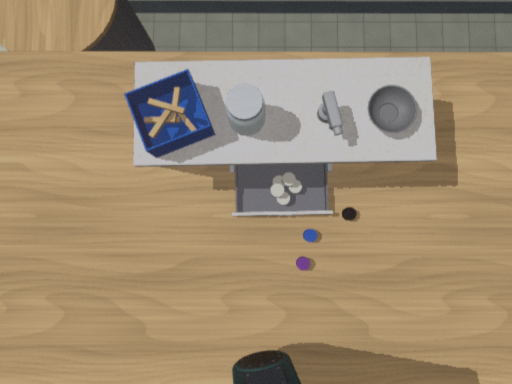

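The scene view shows the tray with the off-white heap at about (250,236). In the top view the heap is at (286,188). Purple, blue and black pucks lie outside the tray, at top-view (303,263), (310,235) and (349,214). Those are the look-alikes to leave alone. I'll enlarge the tray next.

```bash
cat > h.py <<'E'
from workcell import robot, solver, cams, finish_job
import cv2, numpy as np
from scipy.spatial.transform import Rotation as R
def Rq(q): return R.from_quat([q[1],q[2],q[3],q[0]])
def cloud(n,d):
    c=cams.calibration(n); v,u=np.mgrid[0:384,0:512]
    P=np.stack([(u-c["cx"])/c["fx"]*d,(v-c["cy"])/c["fy"]*d,d],-1)
    W=P.reshape(-1,3)@Rq(c["orientation"]).as_matrix().T+c["eye"]
    W=W.reshape(384,512,3); W[d<=0]=np.nan; return W
def onplane(n,u,v,z):
    c=cams.calibration(n); r=Rq(c["orientation"]).apply([(u-c["cx"])/c["fx"],(v-c["cy"])/c["fy"],1])
    return c["eye"]+r*(z-c["eye"][2])/r[2]
def proj(n,p):
    c=cams.calibration(n); q=Rq(c["orientation"]).inv().apply(np.asarray(p,float)-c["eye"])
    return q[...,0]/q[...,2]*c["fx"]+c["cx"], q[...,1]/q[...,2]*c["fy"]+c["cy"]
E
python3 - <<'E'
from h import *
for n,(x0,y0,w,h) in (("scene",(205,175,90,120)),("top",(225,150,120,75))):
    p=cv2.imread(f"pics/{n}0.png"); d=np.load(f"pics/{n}0.npy")
    k=min(780//w,590//h)
    cv2.imwrite(f"pics/{n}0c.png",cv2.resize(p[y0:y0+h,x0:x0+w],None,fx=k,fy=k,interpolation=cv2.INTER_CUBIC)); print(n,k)
    W=cloud(n,d)
    # plane height checks
    for (u,v) in ((245,290),(300,200)) if n=="scene" else ((200,220),(300,140),(255,200),(390,70),(278,189),(289,179),(296,187),(283,199),(278,181)): print(n,(u,v),W[v,u].round(1))
for u,v in ((134,165),(435,160),(133,62),(431,58)): print(onplane("top",u,v,208).round(1))
for u,v in ((232,214),(333,213)): print(onplane("top",u,v,34).round(1))
E
```

```text
scene 4
scene (245, 290) [ 535.9 -137.7   -0.8]
scene (300, 200) [681.6 -17.7 207.7]
top 6
top (200, 220) [nan nan nan]
top (300, 140) [659.6 -41.7 209.2]
top (255, 200) [550.7  54.1  13.2]
top (390, 70) [ 808.5 -230.4  209.1]
top (278, 189) [574.8  -2.5  51.4]
top (289, 179) [599.1 -29.3  53.4]
top (296, 187) [582.  -48.1  30.6]
top (283, 199) [551.8 -15.6  33.1]
top (278, 181) [596.6  -3.2  33.5]
[607.4 296.8 208. ]
[ 618.9 -317.   208. ]
[825.2 306.3 208. ]
[ 835.2 -317.4  208. ]
[514.5 110.2  34. ]
[ 517.4 -138.6   34. ]
```

```bash
python3 - <<'E'
from h import *
d=np.load("pics/top0.npy"); W=cloud("top",d)
np.set_printoptions(linewidth=250)
print(W[168:210,262:310,2][::2,::2].round(0).astype(int))
E
```

```text
[[10  9  9 11  9 13 14  7  9 10  9 13  7 10  9 10  8 11 11 11 10 12 10 10]
 [13 11 13 12  9 12 14  9  9 10 12 10  7 11 10 11 10  8 10 13 12 10 12 12]
 [11 11 11 12 11 11 12 10  9 10  9 10 11 12  9 11 11 10 10  8 10 13  9  8]
 [10 11  9 11 12 12 11 11 10 12  9 55 55 52 55 52 12  8  8 10 12 13 15  9]
 [11 10  7 11 10 12 11 31 31 32  9 54 56 53 54 54 54  7 11  8 12 11  9 11]
 [11 12 13 10  9 11 34 34 31 31 54 57 55 58 54 54 57 10 10 13  9 12  9  9]
 [10 12 10 11 10 10 37 32 32 34 54 56 54 56 56 55 54 35 11  8  9 11 13 13]
 [12 11 14 12 14 30 34 34 32 30 45 53 56 56 55 55 57 32 33 10 14 11 12  9]
 [14  9 10 12  9 12 56 56 54 54 32 57 55 54 55 53 31 35 34 33 10  9 10 11]
 [10  9 10 11 10 56 51 53 56 55 55 26 39 48 43 34 33 33 34 32 10 10 10 10]
 [11 10 11 11 10 55 55 53 56 56 57  9 10 22 31 32 30 31 29 36  8 11 13 10]
 [13  9  9 11 13 52 54 55 56 55 56 12 13  7 31 31 31 34 36 35  8  8 12 13]
 [10 12 10 11 15 54 54 53 53 53 56 31  8 13 15 32 35 33 33  9 10 12  8 10]
 [12  8 11 11 10 53 58 57 53 53 54 32 33 33 12 10 11 13  9  7 14 10  8  9]
 [ 9 10 10 11  8 13 53 58 54 55 33 32 33 33  8 11 10 10  8 11  8 12  8 11]
 [ 8 13  7 12 10 12  8 24 35 31 32 31 35 31 12 11 11 11  7 11  7  7 12 11]
 [10  9  9 13 10 14 12 12 33 32 33 35 32 30  8 11 11 10 10 12 13 12  6 11]
 [11  9 11 11 15  9 12  9 32 32 34 33 31 32 12 12 10 12 12 11  9  8 11 12]
 [11 13 12  8 13 12  8 13 10 29 32 34 30 13  7  7 11 11 10 11 10 12 14 10]
 [ 8 10 10 11  7 11 11 10  8  7 11 11 11 10 12  9 11 10  8  9 10  6 11 10]
 [11 11 11 11 12 10 11 10  8  7 10 12 10 13 12  9 10 10  8 13 10 11 11 10]]
```

View pics/top0c.png

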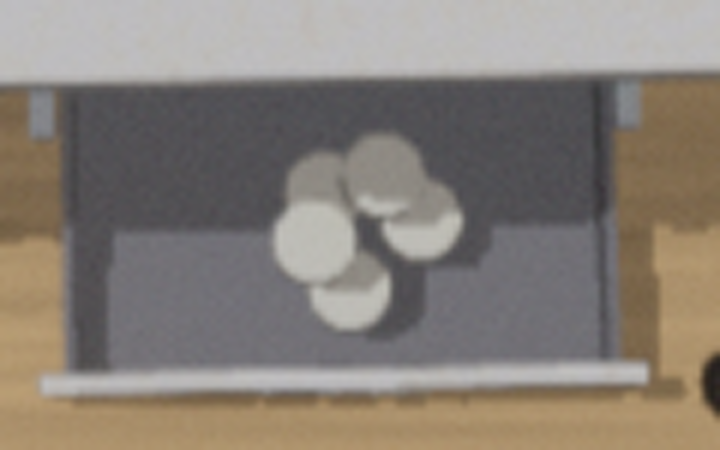

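View pics/scene0c.png

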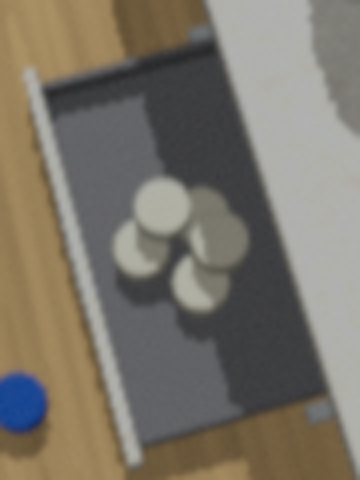

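The five off-white pucks are the ones meant. Their crop positions in the top view are:
- **Upper pair:** D (315,241) and E (384,173).
- **Lower three:** A (~325,190), B (424,219) and C (350,290).

Next I'll measure all five in both views and get the shelf and tray frames.

```bash
python3 - <<'E'
from h import *
from scipy.optimize import least_squares
T=dict(D=(315,241,54),E=(384,173,54),A=(325,190,32),B=(424,219,32),C=(350,290,32))
S=dict(D=(162,207,54),E=(219,240,54),A=(202,214,32),B=(200,284,32),C=(140,248,32))
# shelf frame: front board edge from clouds (z>190 boundary)
out={}
for n in ("top","scene"):
    d=np.load(f"pics/{n}0.npy"); W=cloud(n,d)
    f=[]
    for x in range(560,680): pass
    m=(W[...,2]>202)&(W[...,2]<214)
    P=W[m]; y=np.arange(-290,280,10)
    e=[]
    for yy in y:
        q=P[abs(P[:,1]-yy)<5]
        if len(q)>10: e.append((yy,np.min(q[:,0])))
    e=np.array(e); c=np.polyfit(e[:,0],e[:,1],1); 
    r=e[:,1]-np.polyval(c,e[:,0]); k=abs(r)<4; c=np.polyfit(e[k,0],e[k,1],1)
    rows=P[(P[:,0]>630)&(P[:,0]<680)]
    print(n,"front edge x=%.1f + %.4f y"%(c[1],c[0]),"board top z",np.median(P[:,2]).round(1),"y ext",rows[:,1].min().round(1),rows[:,1].max().round(1))
    g=W[(W[...,0]>540)&(W[...,0]<600)&(W[...,1]>-60)&(W[...,1]<50)]; g=g[g[:,2]<16]; print(" floor z",np.median(g[:,2]).round(2))
    tt=T if n=="top" else S; k,ox,oy=(6,225,150) if n=="top" else (4,205,175)
    for a,(cx,cy,z) in tt.items():
        u=(cx+.5)/k-.5+ox; v=(cy+.5)/k-.5+oy
        print(" ",a,onplane(n,u,v,z)[:2].round(1))
    q=[(41,378),(648,366)] if n=="top" else [(30,70),(134,462)]
    for cx,cy in q: print("  panel top outer corner",onplane(n,(cx+.5)/k-.5+ox,(cy+.5)/k-.5+oy,34)[:2].round(1))
E
```

```text
Traceback (most recent call last):
TypeError: expected non-empty vector for x
```

```bash
cat > m.py <<'E'
from h import *
T=dict(D=(315,241,54),E=(384,173,54),A=(325,190,32),B=(424,219,32),C=(350,290,32))
S=dict(D=(162,207,54),E=(219,240,54),A=(202,214,32),B=(200,284,32),C=(140,248,32))
for n in ("top","scene"):
    d=np.load(f"pics/{n}0.npy"); W=cloud(n,d)
    m=(W[...,2]>203)&(W[...,2]<215)&(abs(W[...,0]-(613-.0187*W[...,1]))<15)
    P=W[m]; e=[]
    for yy in np.arange(-290,280,10):
        q=P[abs(P[:,1]-yy)<5]
        if len(q)>5: e.append((yy,np.min(q[:,0])))
    e=np.array(e); c=np.polyfit(e[:,0],e[:,1],1)
    r=e[:,1]-np.polyval(c,e[:,0]); print(n,len(e),"rms",r.std().round(2),"front edge x=%.1f + %.4f y"%(c[1],c[0]))
    Q=W[(W[...,2]>203)&(W[...,2]<215)&(abs(W[...,0]-650)<15)]
    print(" board z",np.median(Q[:,2]).round(1),"y ext",Q[:,1].min().round(1),Q[:,1].max().round(1))
    g=W[(W[...,0]>540)&(W[...,0]<600)&(W[...,1]>-60)&(W[...,1]<50)]; g=g[g[:,2]<16]; print(" floor z",np.median(g[:,2]).round(2))
    tt=T if n=="top" else S; k,ox,oy=(6,225,150) if n=="top" else (4,205,175)
    for a,(cx,cy,z) in tt.items():
        u=(cx+.5)/k-.5+ox; v=(cy+.5)/k-.5+oy
        print(" ",a,onplane(n,u,v,z)[:2].round(1))
    q=[(41,385),(648,375)] if n=="top" else [(28,70),(131,464)]
    for cx,cy in q: print("  panel top outer corner",onplane(n,(cx+.5)/k-.5+ox,(cy+.5)/k-.5+oy,34)[:2].round(1))
E
python3 m.py
```

```text
top 57 rms 0.34 front edge x=612.3 + -0.0204 y
 board z 208.5 y ext -319.5 298.9
 floor z 10.62
  D [ 5.727e+02 -2.000e-01]
  E [600.5 -28.2]
  A [596.2  -5.2]
  B [584.1 -46.1]
  C [554.6 -15.4]
  panel top outer corner [515.1 111.6]
  panel top outer corner [ 519.7 -137.6]
scene 57 rms 0.19 front edge x=612.6 + -0.0209 y
 board z 207.3 y ext -321.5 263.9
 floor z 9.37
  D [572.1  -2.1]
  E [599.3 -29.9]
  A [595.7  -6.8]
  B [583.3 -47.7]
  C [554.3 -17.5]
  panel top outer corner [515.1 109.5]
  panel top outer corner [ 518.1 -137.9]
```

The two views agree to within 2 mm, and the heights match (floor about 10, board top about 208). The tray is pulled out about 96–100 mm. The shelf overhangs the back of the tray, so I'll use a tool tilted 40° about the jaw axis, which keeps the pucks upright. A lies almost at the tray's middle and can stay. D, E, C and B go to the corners. I'll check IK before moving.

```bash
cat >> h.py <<'E'
YAW=0.0206; O=np.array([599.8,-11.8]); EX=np.array([np.cos(YAW),np.sin(YAW)]); EY=np.array([-EX[1],EX[0]])
FLOOR=10.0; TILT=np.radians(40)
def w(t): return O+t[0]*EX+t[1]*EY
def tf(p): p=np.asarray(p)[:2]-O; return np.array([p@EX,p@EY])
def ori(yaw_deg,flip=1):
    a=YAW+np.radians(yaw_deg); f=np.array([np.cos(a),np.sin(a),0]); l=np.array([-f[1],f[0],0])
    z=np.sin(TILT)*f+np.array([0,0,-np.cos(TILT)]); y=-flip*l; x=np.cross(y,z)
    q=R.from_matrix(np.stack([x,y,z],1)).as_quat(); return np.array([q[3],q[0],q[1],q[2]]),f,z
def pose(xy,bottom,yaw_deg,flip=1,back=0,up=9.0):
    """TCP for puck centred at world xy, bottom height; tool axis crosses puck axis 6 above tip centre"""
    q,f,z=ori(yaw_deg,flip)
    tip=np.array([xy[0],xy[1],bottom+up])+f*6*np.tan(TILT)
    return tip-z*(25+back),q
W0=dict(A=(596,-6),B=(583.7,-46.9),C=(554.5,-16.4),D=(572.4,-1.2),E=(599.9,-29))
TGT=dict(D=(39,62),E=(39,-62),C=(-40,63),B=(-40,-62))
PY=dict(D=-30,E=0,C=-17,B=42)
BOT=dict(D=32,E=32,C=10,B=10)
E
python3 - <<'E'
from h import *
for k in W0: print(k,tf(W0[k]).round(1))
for flip in (1,-1):
  for k in TGT:
    for nm,a in (("pre",pose(W0[k],BOT[k],PY[k],flip,50)),("pick",pose(W0[k],BOT[k],PY[k],flip)),("hi",pose(w(TGT[k]),58,0,flip)),("put",pose(w(TGT[k]),10,0,flip)),("back",pose(w(TGT[k]),10,0,flip,60))):
      j=solver.solve_ik(*a); print(flip,k,nm,a[0].round(0),None if j is None else np.round(j,2))
  q,f,z=ori(0,flip)
  for sx in (-130,-100,0):
    c=w((sx+83-100+4,0)); p=np.array([c[0],c[1],15])-f*6.1-z*25
    j=solver.solve_ik(p,q); print("push",sx,p.round(0),None if j is None else np.round(j,2))
E
```

```text
A [-3.7  5.9]
B [-16.8 -34.8]
C [-45.4  -3.7]
D [-27.2  11.2]
E [ -0.3 -17.2]
1 D pre [535.  20.  98.] None
1 D pick [563.   4.  60.] None
1 D hi [626.  51.  86.] [-0.02 -0.04  1.96  0.06  0.52  1.49]
1 D put [626.  51.  38.] [-0.02  0.03  2.    0.07  0.41  1.47]
1 D back [588.  50.  84.] [-0.03 -0.13  2.05  0.06  0.53  1.48]
1 E pre [557. -30.  98.] [-0.26 -0.24  2.1   0.31  0.62  1.1 ]
1 E pick [589. -29.  60.] [-0.24 -0.09  2.07  0.34  0.51  1.07]
1 E hi [629. -73.  86.] [-0.32 -0.03  1.95  0.39  0.59  0.98]
1 E put [629. -73.  38.] [-0.32  0.05  1.99  0.47  0.48  0.88]
1 E back [590. -74.  84.] [-0.35 -0.11  2.03  0.42  0.6   0.93]
1 C pre [513.  -5.  76.] [-0.01 -0.29  2.19 -0.31  0.58  2.03]
1 C pick [544. -13.  38.] [-0.04 -0.14  2.17 -0.35  0.46  2.07]
1 C hi [547.  50.  86.] [-0.03 -0.24  2.13  0.06  0.55  1.48]
1 C put [547.  50.  38.] [-0.03 -0.15  2.18  0.08  0.42  1.46]
1 C back [509.  49.  84.] [-0.04 -0.34  2.21  0.07  0.58  1.47]
1 B pre [552. -76.  76.] [-0.63  0.05  1.89  0.76  1.17 -0.11]
1 B pick [576. -54.  38.] [-0.56  0.13  1.89  0.79  1.07 -0.12]
1 B hi [550. 
[... 1077 characters left out ...]
C pick [544. -13.  38.] [-0.04 -0.14  2.17 -0.35  0.46 -1.07]
-1 C hi [547.  50.  86.] [-0.03 -0.24  2.13  0.06  0.55 -1.67]
-1 C put [547.  50.  38.] [-0.03 -0.15  2.18  0.08  0.42 -1.69]
-1 C back [509.  49.  84.] [-0.04 -0.34  2.21  0.07  0.58 -1.67]
-1 B pre [552. -76.  76.] None
-1 B pick [576. -54.  38.] None
-1 B hi [550. -75.  86.] [-0.39 -0.22  2.11  0.45  0.64 -2.26]
-1 B put [550. -75.  38.] [-0.39 -0.13  2.16  0.54  0.52 -2.37]
-1 B back [511. -76.  84.] [-0.44 -0.32  2.19  0.47  0.68 -2.31]
push -130 [435. -15.  34.] [-0.34 -0.51  2.42  0.41  0.61 -2.19]
push -100 [465. -15.  34.] [-0.3  -0.4   2.36  0.4   0.54 -2.16]
push 0 [565. -13.  34.] [-0.21 -0.11  2.15  0.35  0.44 -2.06]
```

```bash
sed -i 's/PY=dict(D=-30/PY=dict(D=-19/' h.py; cat >> h.py <<'E'
def say(t):
    s=robot.sense(); print(t,"t=%.2f"%s["time"],"tcp",np.round(s["ee_pos"],1),"gap %.3f"%s["finger_gap"],"F",np.round(s["ft_force"],1)); return s
def snap(tag,n="top",box=None,k=1):
    p,d=cams.capture(n); np.save(f"pics/{n}{tag}.npy",d); im=p[:,:,::-1]
    if box: x0,y0,ww,hh=box; im=cv2.resize(np.ascontiguousarray(im[y0:y0+hh,x0:x0+ww]),None,fx=k,fy=k,interpolation=cv2.INTER_CUBIC)
    cv2.imwrite(f"pics/{n}{tag}.png",im)
OPEN=0.45
E
python3 - <<'E'
from h import *
robot.set_gripper(OPEN,4)
k="D"; p,q=pose(W0[k],BOT[k],PY[k],1,110); robot.movep(p,q); say("pre")
p,q=pose(W0[k],BOT[k],PY[k],1,28); robot.movel(p,250); say("near")
snap("1"); snap("1","scene",(205,175,90,120),4)
snap("1c","top",(225,150,120,75),6)
E
```

```text
pre t=3.36 tcp [494.9  23.4 144.8] gap 0.447 F [ 0.1  0.1 -0.2]
near t=3.83 tcp [544.6   7.1  81.1] gap 0.448 F [-0.4 -0.2  0.1]
```

View pics/scene1.png

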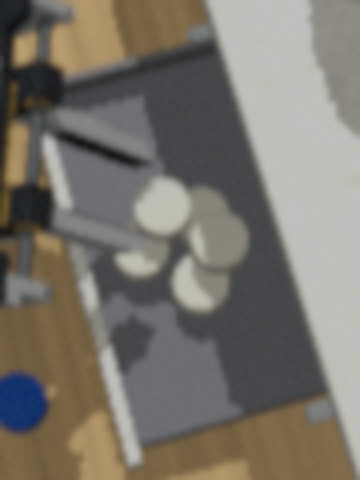

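View pics/top1.png

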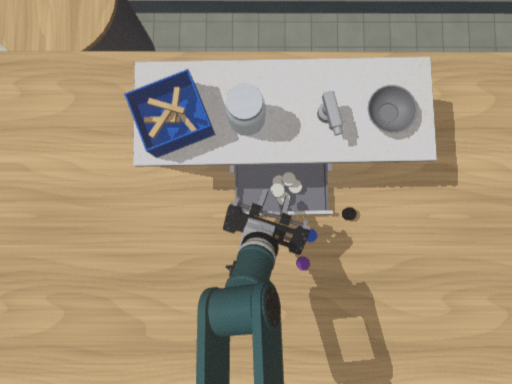

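The scene crop shows the fingers straddling D: tips at (150,165) and (145,245), puck at (162,207). Time is 3.8 s. Next I pick D and place it back-left.

```bash
cat >> h.py <<'E'
def pick(k,lift,near=None):
    p,q=pose(W0[k],BOT[k],PY[k],1); robot.movel(p,60,q); robot.set_gripper(0.2,4); s=say("grip "+k)
    robot.movel(np.add(s["ee_pos"],[0,0,lift]),90); s=say("lift"); return s
def put(k,lift,yaw=0,extra=1.0,mid=None):
    # carry height = puck bottom BOT+lift
    b=BOT[k]+lift
    p,q=pose(w(TGT[k]),b,yaw,1)
    if mid is not None: pm,_=pose(w(mid),b,yaw,1); robot.movel(pm,150,q)
    robot.movel(p,140,q); say("over")
    p,q=pose(w(TGT[k]),FLOOR+extra,yaw,1); robot.movel(p,60,q); robot.dwell(0.15); say("down")
    robot.set_gripper(OPEN,4); say("open")
    p,q=pose(w(TGT[k]),FLOOR+extra,yaw,1,65); robot.movel(p,200); say("back")
E
python3 - <<'E'
from h import *
pick("D",26)
snap("2","scene",(190,160,120,145),4)
E
```

```text
grip D t=4.90 tcp [561.9   2.2  60.4] gap 0.359 F [-0.6 -0.4 -1.3]
lift t=5.34 tcp [562.1   2.3  86.9] gap 0.356 F [ 0.7 -0.3 -0.6]
```

View pics/scene2.png

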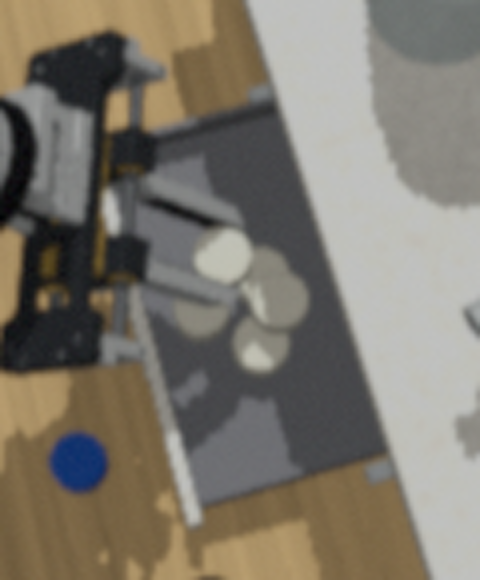

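D is held upright between the pads at crop (223,255), and the gap reading of 0.357 corresponds to 34 mm. Now I place it.

```bash
python3 - <<'E'
from h import *
put("D",26)
k="E"; p,q=pose(W0[k],BOT[k],PY[k],1,65); robot.movel(p,200,q); say("preE")
snap("3","scene",(190,160,120,145),4)
snap("3","top",(225,150,120,75),6)
E
```

```text
over t=6.12 tcp [625.7  50.6  84.9] gap 0.361 F [-0.1 -0.6 -0.1]
down t=7.20 tcp [626.8  50.8  39.7] gap 0.361 F [-0.1 -0.8 -0.5]
open t=7.58 tcp [626.5  50.8  39.3] gap 0.448 F [0.6 0.2 0.4]
back t=8.05 tcp [585.   49.9  89.5] gap 0.452 F [-0.1 -0.5 -0.3]
preE t=8.66 tcp [547.  -30.3 108.6] gap 0.451 F [-0.5 -0.1 -0.1]
```

View pics/scene3.png

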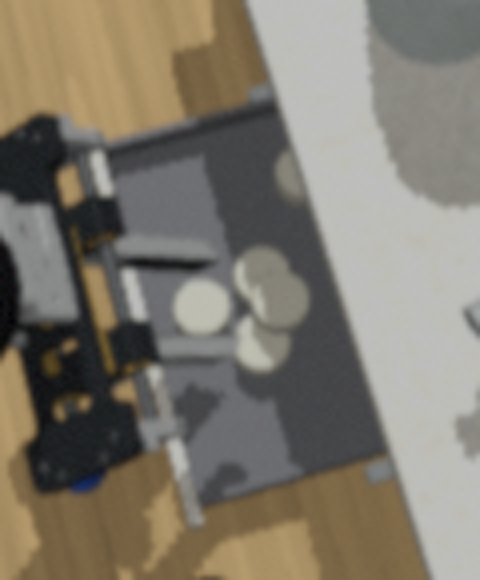

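View pics/top3.png

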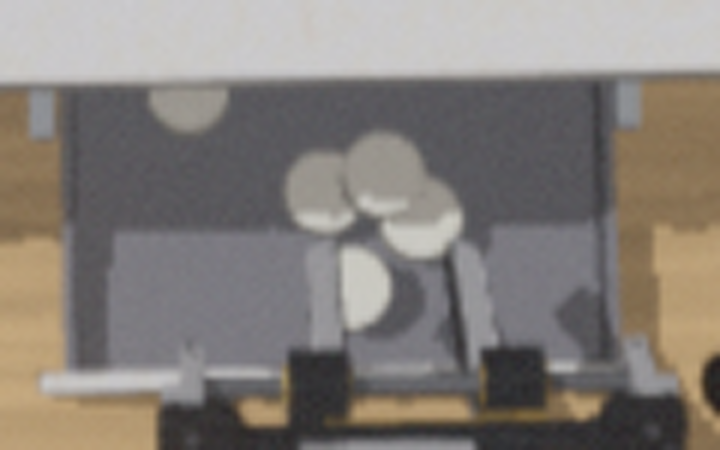

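D now stands back-left at top crop (188,97), half hidden by the shelf, and the rest of the heap is undisturbed. Next is E, to back-right.

```bash
python3 - <<'E'
from h import *
pick("E",20)
put("E",20)
k="C"; p,q=pose(W0[k],BOT[k],PY[k],1,70); robot.movel(p,200,q); say("preC")
snap("4","scene",(190,160,120,145),4)
snap("4","top",(225,150,120,75),6)
E
```

```text
grip E t=10.29 tcp [589.  -29.3  60.7] gap 0.360 F [0.4 0.2 0.4]
lift t=10.67 tcp [589.3 -29.3  81.3] gap 0.360 F [-0.   0.6 -1. ]
over t=11.24 tcp [628.3 -72.9  78.9] gap 0.358 F [-0.7 -0.8 -0.5]
down t=12.22 tcp [629.3 -73.4  39.5] gap 0.364 F [-0.4 -1.  -0.4]
open t=12.60 tcp [629.1 -73.3  39.3] gap 0.448 F [-0.7  0.4  0.1]
back t=13.07 tcp [587.5 -74.3  89.5] gap 0.450 F [ 0.4 -0.5 -0.1]
preC t=14.17 tcp [500.6  -1.   91. ] gap 0.450 F [ 0.   0.4 -0.5]
```

View pics/scene4.png

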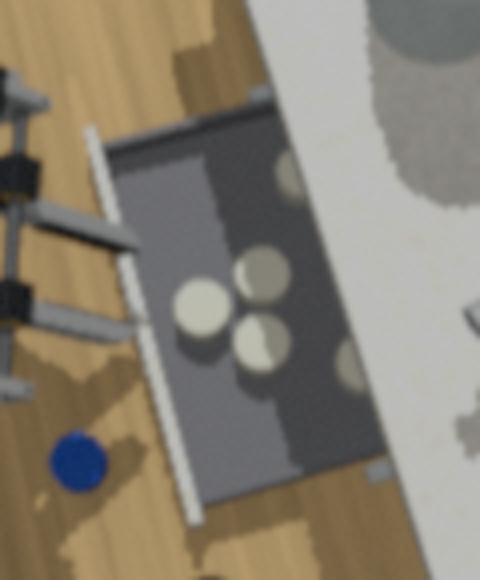

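View pics/top4.png

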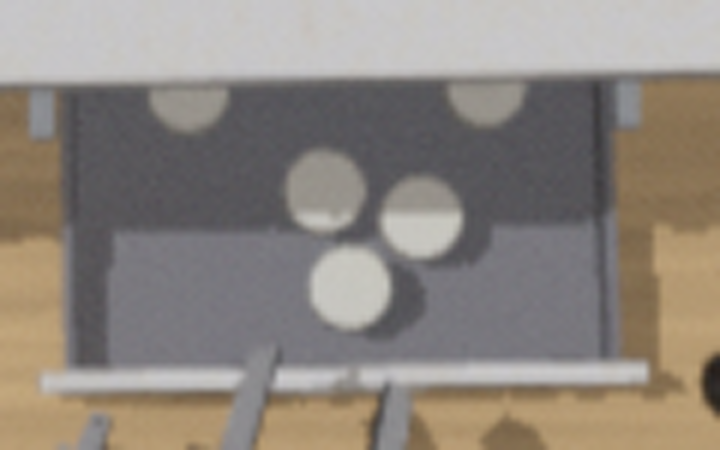

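D and E stand in the back corners at (188,97) and (487,92). The three lower pucks are clear: A (325,191), B (422,217), C (350,287). Next is C to front-left, then the approach to B.

```bash
python3 - <<'E'
from h import *
pick("C",28)
put("C",28,extra=0.8)
k="B"; p,q=pose(W0[k],BOT[k],PY[k],1,75); robot.movel(p,200,q); say("preB")
snap("5","scene",(190,160,120,145),4)
snap("5","top",(225,150,120,75),6)
E
```

```text
grip C t=15.88 tcp [544.  -13.3  38.6] gap 0.357 F [-1. -0.  2.]
lift t=16.35 tcp [544.  -13.4  66.8] gap 0.363 F [ 0.1  0.2 -0.3]
over t=16.95 tcp [546.9  49.9  65.1] gap 0.358 F [0.1 0.5 0.1]
down t=17.70 tcp [547.6  50.1  39.2] gap 0.359 F [-0.1 -0.6  0.3]
open t=18.07 tcp [547.5  50.1  39.1] gap 0.453 F [-0.1  0.3 -0.1]
back t=18.55 tcp [506.   49.3  89.3] gap 0.454 F [ 0.3 -0.3 -0.3]
preB t=20.97 tcp [540.4 -87.1  95.7] gap 0.451 F [-0.6  0.5 -0.6]
```

View pics/scene5.png

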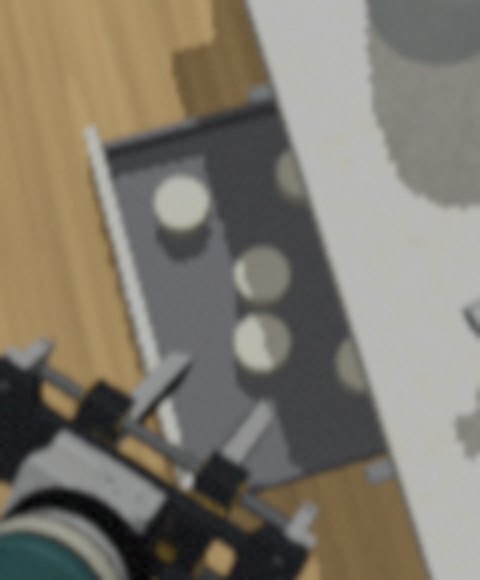

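View pics/top5.png

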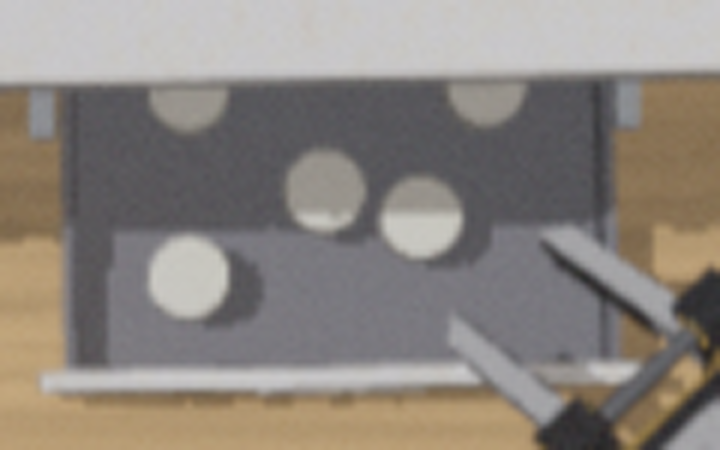

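C is at (189,278), front-left. The fingers are aligned either side of B. Now I pick B and place it front-right.

```bash
python3 - <<'E'
from h import *
pick("B",28)
put("B",28,extra=0.8)
q,f,z=ori(0); 
p=np.array([*w((-83-110,-30)),110.])
robot.movel(np.array([*w((-83-80,0)),100.])-z*25,200,q); say("clear")
robot.set_gripper(0.0,4); say("closed")
snap("6","scene",(190,160,120,145),4)
snap("6","top",(225,150,120,75),6)
snap("6f","top"); snap("6f","scene")
E
```

```text
grip B t=22.77 tcp [575.8 -54.7  38.5] gap 0.359 F [ 0.  -0.9  1.1]
lift t=23.23 tcp [576.2 -55.   67.6] gap 0.357 F [ 0.3  0.8 -0.3]
over t=24.58 tcp [549.9 -74.8  65.9] gap 0.360 F [ 1.   0.4 -0.2]
down t=25.33 tcp [550.1 -74.8  39. ] gap 0.363 F [0.2 1.4 0.4]
open t=25.71 tcp [550.2 -74.9  39.2] gap 0.450 F [-0.5 -0.6 -0.4]
back t=26.18 tcp [508.5 -76.   89.2] gap 0.452 F [0.9 0.1 0. ]
clear t=26.88 tcp [421.  -15.4 118.5] gap 0.449 F [-0.4  0.   0.7]
closed t=27.65 tcp [420.8 -15.5 119.2] gap 0.005 F [ 0.6 -0.5  0.2]
```

View pics/scene6.png

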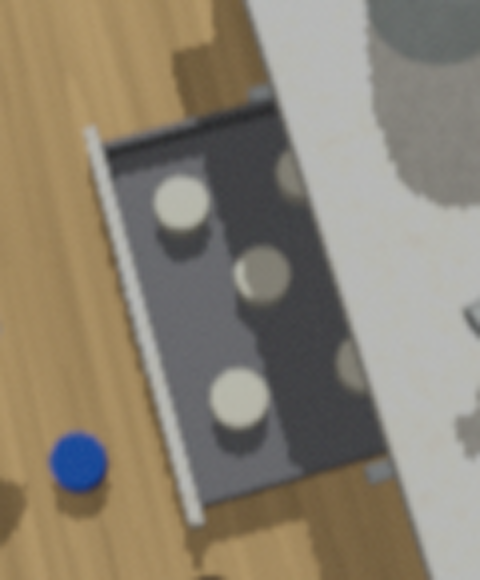

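View pics/top6.png

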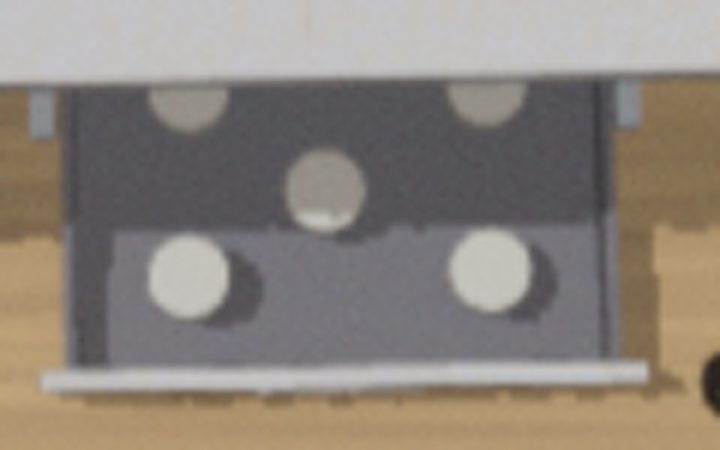

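```bash
python3 - <<'E'
from h import *
from scipy.spatial.distance import pdist
T=dict(A=(325,191),B=(490,270),C=(189,278),D=(188,93),E=(486,88))
S=dict(A=(262,274),B=(239,399),C=(181,204))
t={k:tf(onplane("top",225+(a+.5)/6-.5,150+(b+.5)/6-.5,32)) for k,(a,b) in T.items()}
s={k:tf(onplane("scene",190+(a+.5)/4-.5,160+(b+.5)/4-.5,32)) for k,(a,b) in S.items()}
for k in t: print(k,t[k].round(1),s.get(k,np.zeros(2)).round(1))
print("min centre gap",(pdist(np.array(list(t.values())))-34).round(1))
d=np.load("pics/top6.npy"); W=cloud("top",d)
for k,(a,b) in T.items():
    u,v=225+a/6,150+b/6
    if k in"DE": v+=4
    P=W[int(v)-2:int(v)+3,int(u)-3:int(u)+4]; print(k,"top z",P[...,2].mean().round(1))
# front panel / inner wall positions in tray frame
for nm,a,b,z in(("panel inner bottom",340,362,34),("panel outer",340,386,34),("left wall in",76,280,30),("right wall in",604,280,30)):
    print(nm,tf(onplane("top",225+(a+.5)/6-.5,150+(b+.5)/6-.5,z)).round(1))
E
```

```text
A [-3.9  6.7] [-4.   5.1]
B [-38.1 -60.7] [-38.3 -63.5]
C [-39.1  63.7] [-39.2  61.2]
D [38.2 62.8] [0. 0.]
E [ 38.  -61.3] [0. 0.]
min centre gap [ 41.6  33.   36.2  45.9  90.4 111.2  42.1  43.3 112.8  90.1]
A top z 32.5
B top z 32.9
C top z 32.6
D top z 32.1
E top z 31.8
panel inner bottom [-75.    2.2]
panel outer [-84.9   2.5]
left wall in [-38.9 110.5]
right wall in [ -42.9 -108. ]
```

All five pucks lie flat with tops at about 32 mm. The smallest gap is 33 mm, and there is one in each quarter plus one near the middle. Now I push the tray home gently.

```bash
python3 - <<'E'
from h import *
q,f,z=ori(0)
def pt(sx,zt=16): # leading corner at shelf-x sx (tray x = sx+13)
    return np.array([*w((sx+13,0)),zt])-f*6.1-z*25
robot.movel(pt(-112,60),200,q); robot.movel(pt(-112),80,q); say("front")
r=robot.movel(pt(-90),25,until_force=8); s=say("touch %s"%r)
r=robot.movel(pt(-8),55,until_force=14); s=say("pushed %s"%r)
E
```

```text
front t=29.05 tcp [479.  -14.5  36. ] gap 0.007 F [-0.4 -0.3  0.4]
touch False t=30.08 tcp [500.7 -13.8  35.1] gap 0.008 F [-1.1  0.1  0.4]
pushed False t=31.73 tcp [582.5 -12.2  35.2] gap 0.006 F [-1.3 -0.2  0.3]
```

```bash
python3 - <<'E'
from h import *
q,f,z=ori(0)
def pt(sx,zt=16): return np.array([*w((sx+13,0)),zt])-f*6.1-z*25
snap("7","scene",(190,160,120,145),4); snap("7","top",(225,130,120,95),6)
r=robot.movel(pt(8),15,until_force=9); s=say("home? %s"%r)
snap("8","scene",(190,160,120,145),4); snap("8","top",(225,130,120,95),6)
E
```

```text
home? True t=32.50 tcp [591.  -11.8  34.2] gap 0.007 F [-1.9 -0.1  1.9]
```

View pics/scene8.png

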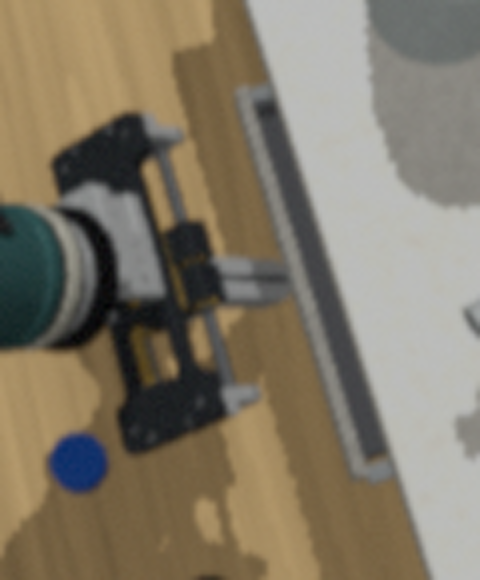

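View pics/top8.png

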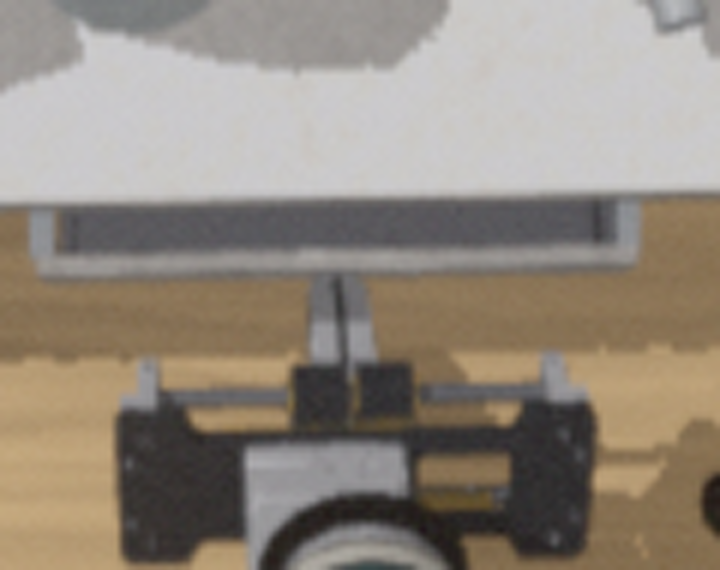

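```bash
python3 - <<'E'
from h import *
sx=lambda n,u,v:tf(onplane(n,u,v,34))[0]-13
print("top panel outer shelf-x",[round(sx("top",225+(a+.5)/6-.5,130+(b+.5)/6-.5),1) for a,b in((40,277),(200,273),(630,267))])
print("scene",[round(sx("scene",190+(a+.5)/4-.5,160+(b+.5)/4-.5),1) for a,b in((238,90),(355,476))])
q,f,z=ori(0)
s=robot.sense(); lead=np.array(s["ee_pos"])+z*25+f*6.1; print("lead corner shelf-x",(tf(lead)-[13,0]).round(1),lead[2].round(1))
E
```

```text
top panel outer shelf-x [np.float64(-0.8), np.float64(-0.3), np.float64(-1.1)]
scene [np.float64(2.0), np.float64(0.4)]
lead corner shelf-x [-0.   0.2] 14.6
```

The panel reads as flush with the shelf edge, within about 1 mm. I'll press once more to confirm the stop, then retreat and look.

```bash
python3 - <<'E'
from h import *
q,f,z=ori(0)
def pt(sx,zt=16): return np.array([*w((sx+13,0)),zt])-f*6.1-z*25
robot.movel(pt(-6),60); 
r=robot.movel(pt(9),15,until_force=14); s=say("press %s"%r)
lead=np.array(s["ee_pos"])+z*25+f*6.1; print("lead",(tf(lead)[0]-13).round(1))
robot.movel(pt(-60),80); robot.movel(pt(-160,90),200); say("away")
snap("9","top",(225,130,120,95),6); snap("9f","scene"); snap("9f","top")
snap("9","scene",(190,160,120,145),4)
E
```

```text
press True t=33.46 tcp [591.1 -11.8  33.9] gap 0.003 F [-2.7  0.1  2.3]
lead 0.5
away t=35.13 tcp [430.9 -15.4 109.1] gap 0.000 F [-0.3 -0.9 -0.4]
```

View pics/top9.png

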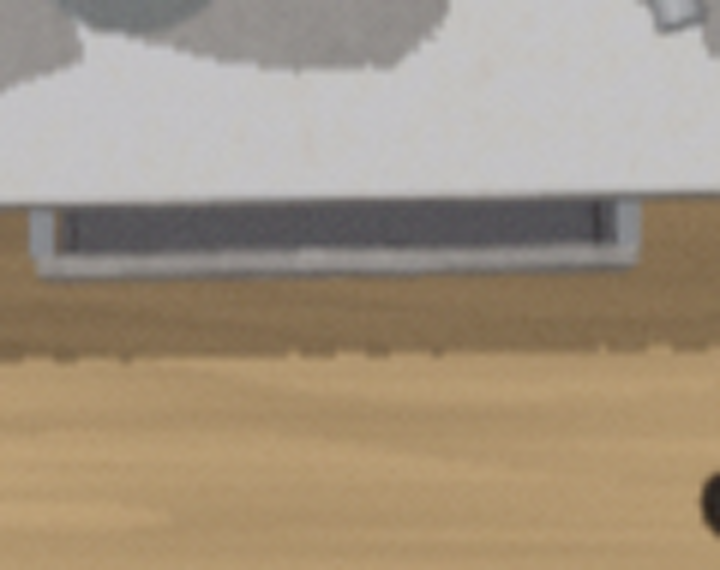

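View pics/scene9f.png

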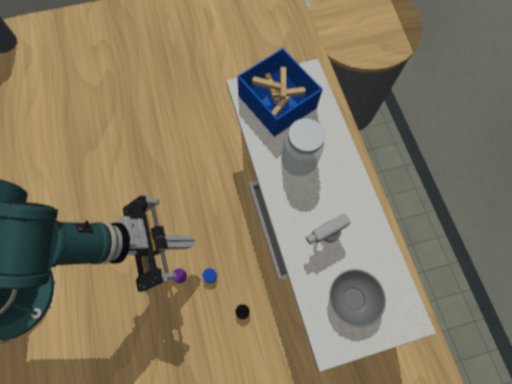

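```bash
python3 - <<'E'
from h import *
for tag,n in(("9f","top"),("9f","scene"),("7","top"),("7","scene")):
    W=cloud(n,np.load(f"pics/{n}{tag}.npy")); X=(W[...,:2]-O)@np.stack([EX,EY],1)-[96 if tag=="9f" else 88,0]
    m=(X[...,0]>-70)&(X[...,0]<-45)&(abs(X[...,1])<100)&(W[...,2]<60)
    hi=m&(W[...,2]>20)
    print(tag,n,"visible",m.sum(),"max tray-x",X[m][:,0].max().round(1),"high pts",[tuple(np.r_[X[i],W[i][2]].round(0)) for i in map(tuple,np.argwhere(hi))][:14])
E
```

```text
9f top visible 522 max tray-x -52.6 high pts []
9f scene visible 386 max tray-x -57.7 high pts []
7 top visible 759 max tray-x -45.1 high pts [(np.float64(-47.0), np.float64(-49.0), np.float64(20.0)), (np.float64(-49.0), np.float64(-50.0), np.float64(30.0)), (np.float64(-49.0), np.float64(-52.0), np.float64(33.0)), (np.float64(-49.0), np.float64(-55.0), np.float64(31.0)), (np.float64(-49.0), np.float64(-57.0), np.float64(33.0)), (np.float64(-49.0), np.float64(-60.0), np.float64(30.0)), (np.float64(-49.0), np.float64(-62.0), np.float64(32.0)), (np.float64(-50.0), np.float64(-65.0), np.float64(34.0)), (np.float64(-50.0), np.float64(-67.0), np.float64(34.0)), (np.float64(-50.0), np.float64(-69.0), np.float64(35.0)), (np.float64(-49.0), np.float64(-73.0), np.float64(29.0)), (np.float64(-50.0), np.float64(75.0), np.float64(34.0)), (np.float64(-49.0), np.float64(73.0), np.float64(32.0)), (np.float64(-49.0), np.float64(70.0), np.float64(30.0))]
7 scene visible 639 max tray-x -49.7 high pts [(np.float64(-53.0), np.float64(59.0), np.float64(28.0)), (np.float64(-53.0), np.float64(58.0), np.float64(22.0)), (np.float64(-53.0), np.float64(-63.0), np.float64(26.0))]
```

View pics/top7.png

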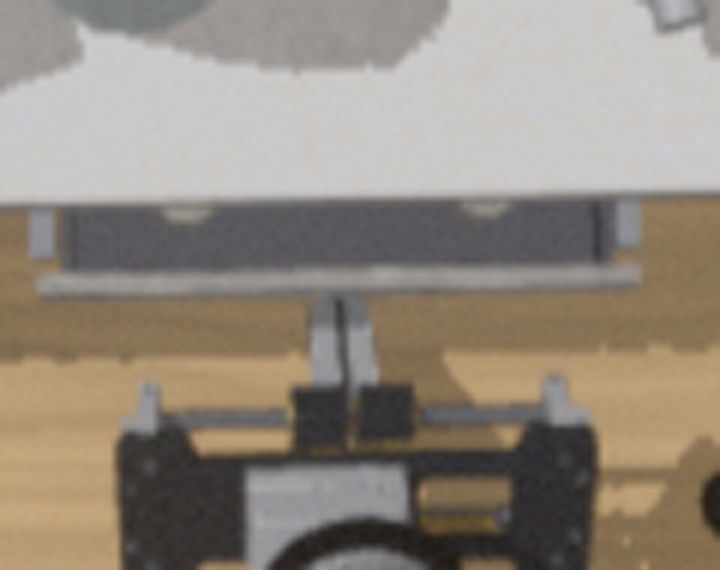

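Just before the tray reached home, both front pucks showed as caps at (188,212) and (485,210), in place and at a height of about 32. The layer held and the tray is home, so I'm handing in.

```bash
python3 -c "
from h import *
robot.dwell(0.3); finish_job(); print('done')"
```

```text
the job is handed in; nothing more can be done
done
```

I spread the five tablets into one layer and pushed the tray home, then handed the job in at about 35 s. I picked four of them out of the heap at a 4 N grip with a tilted tool and set them down in the corners. The fifth was already near the middle, so I left it there. I pushed the tray in against its front panel until it met the stop.

- **Layer before the push:** all five lay flat, with tops at about 32 mm. There was one in each quarter, and the smallest gap measured was about 33 mm.
- **Tray:** the front panel ended flush with the shelf edge, within about 2 mm. A second press to 14 N moved it no more than 0.5 mm.
- **Layer after the push:** the two front tablets were still in place about 8 mm short of home. Once the tray was fully home the shelf hid all five, so I could not check the final layer directly.
- **Other things:** the items on the shelf and the coloured look-alikes look unmoved in the last pictures.

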